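# Hold a lamp home in the sprung lamp tester

## Task

Test the straight, tube-shaped lamp: swing the lamp tester's shutter clear of its socket, take the tube lamp from the wooden rack and lower it cap first into the socket. Press it squarely down against the sprung contact until its shoulder bears firmly on the socket's rim, without forcing it (the spring lifts it again if you let go), and finish while still holding it pressed home there. Leave the other two lamps standing in the rack.

Things in the scene. Friction and masses are not known exactly. Their poses are not given: they have to be found in the camera images.
- tube_lamp: The lamp to test: straight white cylinder 44 mm across, 110 mm tall, flat top, over a silver cap 26 mm across; 60 to 110 g. Origin: centre of the shoulder, the flat underside of the cylinder where the cap begins; z points along the lamp to its top (at 110 mm). Cap and tip reach 28 mm below it, the lowest 10 mm tapering to 10 mm across. Starts cap down in one of the rack's holes.
- globe_lamp: Bystander: white round bulb 60 mm across, top 85 mm above its origin (shoulder, 40 mm across, like the tube lamp's); same cap; stands in the rack.
- candle_lamp: Bystander: white pointed candle bulb 41 mm across, top 85 mm above its origin (shoulder); same cap; stands in the rack.
- rack: Plywood block 80 (x) by 250 (y) by 36 mm tall, fixed, with three vertical 31 mm holes at y = -80, 0, +80 mm. Origin: centre of its underside, on the bench. The lamps' shoulders rest on its top; which lamp stands in which hole varies. Lift a lamp at least 30 mm to clear it.
- tester: Lamp tester, fixed: black base plate (x -70 to +180, y -75 to +75 mm, 12 mm thick), white socket block centred on the origin, behind it a grey instrument box (x +50 to +175 mm, full width, 61 mm tall) with a meter. Origin: on the bench below the socket's axis; z up. Rack and tester may change sides; both are turned by up to 0.3 rad.
- socket_block: White block of the tester, 64 by 64 mm, top (the rim) 65 mm above the bench, with a vertical 31 mm hole with a 2 mm chamfer. Origin: on the socket's axis, 12 mm above the bench. Its top is the hard stop for the lamp's shoulder.
- socket_rim (a point): Centre of the socket's mouth, level with the rim, 65 mm above the bench; axes as the tester's. Home: the tube lamp's origin is here.
- plunger (a joint): Sprung brass contact, 18 mm across, in the socket: metres pressed down, 0 at rest with its top 16 mm below the rim. The lamp's tip meets it with the shoulder 12 mm above the rim; the shoulder meets the rim at 0.012. It pushes up with 4 N at first touch, growing 0.5 N per mm to 10 N at the stop; beyond this the push rises steeply.
- shutter (a joint): Steel swivel shutter 3 mm above the rim, 4 mm thick, a 48 mm disc on a 20 mm arm. Angle in rad: 0 = over the socket, start 0 to 0.25, stop 1.9. Vertical pivot at x 0, y +60 mm of the tester, disc centre 60 mm from it; opens clockwise seen from above, disc moving to the tester's -x side. Socket clear from about 0.8; 1.5 leaves ample room. Stays where left; about 0.5 N at the knob moves it.
- shutter_knob (a point): Centre of the top of the shutter's upright round black knob, 16 mm across and 28 mm tall (100 mm above the bench), standing on the middle of the disc.
Mind the look-alikes: they are no part of the job. Leave any blue or red look-alike of the tube_lamp alone.

How it is judged:
By the outcome, as a careful person would: the job done as asked, in the order asked, and still so for the second after the job is handed in, while the arm keeps its last pose, push and grip.
It also fails if it takes over 64 s, if anything falls off the work surface, if the arm or the gripper's body presses on something with over 40 N, if the wrist force passes 120 N, or if a joint passes its speed limit or range.

## Robot

A 7-joint arm with a two-finger parallel gripper is mounted at the origin on the work surface. World frame = base frame: x ahead of the robot, y to its left, z up, the work surface at z = 0. Lengths are in m, angles in rad, forces in N, time in s.
With the tool pointing down it reaches from about 0.425 to 0.95 m from the base axis. Payload 4.7 kg.
Tool frame: the origin (TCP) lies on the centre line of the jaws, within the pads' length; the fingertips stand robot.nose_length ahead of it and the grasp point (between the pads) lies 8 mm behind it (robot.nose_length is the distance from the TCP to the fingertips, in m); z points along the fingers, x is the direction in which the jaws open and shut, and the axes are right-handed (so a half turn about z gives the same grasp; the last joint's range is limited). The gripper opens to 85 mm and grips with 20 to 120 N. Pads are 22 mm wide; open, the fingers measure 114 mm over their backs; the gripper's body (76 mm by 85 mm) begins 54 mm behind the grasp point. The pads swing forward as they close: fully open they stand 13 mm farther back than shut.
Start: joints at [-1.159, 0.469, -0.049, 1.532, 0.024, 1.141, -0.082], TCP at [0.288, 0.611, 0.242] pointing down, gripper open.
Joint ranges: [-2.59, 2.59], [-0.33, 1.99], [-1.39, 1.29], [0.1, 2.45], [-1.04, 4.18], [0.21, 1.99], [-2.66, 2.66]. Speed limits (rad/s): [2.57, 2.57, 3.14, 3.14, 3.14, 3.14, 3.14].

## Interface

Orientations are given as [roll, pitch, yaw] about the fixed x, y, z axes, in that order (R = Rz(yaw) Ry(pitch) Rx(roll)).
In Python, from plant import robot gives the robot as it stands. Calls block until the motion is done:
- robot.goto(position, orientation): joint-space move of the TCP to a pose.
- robot.move_straight(position, vel=0.15, attitude=None, contact_N=None): straight line of the TCP; attitude=None keeps the orientation; vel is the mean speed in m/s. With contact_N (N) it stops when the force on the tool has changed by that much, and returns True; else False.
- robot.move_joints(angles): joint-space move.
- robot.grip(opening, strength=None): opening from 0.0 (shut) to 1.0 (fully open); strength is the grip in N (None keeps the last); returns when the fingers have stopped.
- robot.sleep(seconds).
- robot.inverse_kinematics(position, orientation): joint angles nearest the present ones, or None.
- robot.sense(): the state.
- robot.grab_frame(name): name is "side" or "top" or "wrist"; returns a dict with "image" (384x512x3 uint8, red, green, blue), "range_z" (384x512 float32, m along the optical axis (not along the pixel's ray), 0 where there is no reading), "fx", "fy", "cx", "cy" (pixels), "R" (3x3) and "t" (3): a world point X has camera coordinates R X + t. Camera axes: x right, y down, z forward; pixel columns grow to the right and rows downward; lengths in m; the calibration is good to about 2 mm. The wrist camera is an equidistant fisheye: a pixel r from the principal point sees the ray r / f radians off the axis. A picture is of the moment at which its call begins.
A pose or a line that the arm cannot do raises robot.IKError and nothing moves.
- robot.close_job(): hands the job in, once; it reports no verdict.
The state is a dict: "t": time; "joint_pos": joint angles; "joint_velocities": joint speeds; "effort": joint torques, N m; "tcp_pos": TCP position; "tcp_rot": TCP orientation; "wrist_force": force on the tool from outside, world axes, zero at the start; "torque": the same for the moment, N m; "opening": opening from 0.0 (shut) to 1.0 (fully open).
Only numpy, scipy, OpenCV 4.12 (cv2) and the standard library are available. Lean on these libraries where they do the work, as an engineer would, in place of code of your own. Each camera call takes 0.05 s, during which the arm holds its last target.

## Working session

There is one attempt and no reset: what is moved stays moved. The work goes in short steps, each a Python script; the robot and the scene stay as the last script left them, time stands still between calls to the robot, and variables do not carry over. Pictures are saved under pics/ and viewed, and the job is handed in when it is done.

```bash
ls; mkdir -p pics
python3 - <<'E'
from plant import robot
import cv2,numpy as np
s=robot.sense();print(s['t'],s['tcp_pos'],s['tcp_rot'],s['opening'],robot.nose_length)
for n in("side","top"):
    f=robot.grab_frame(n);cv2.imwrite(f"pics/{n}0.png",f["image"][:,:,::-1])
    print(n,f["fx"],f["fy"],f["cx"],f["cy"],np.round(f["R"],3).tolist(),f["t"],'C',-f["R"].T@f["t"])
E
```

```text
pics
0.0 [0.28773185 0.6099722  0.24125027] [3.14154164e+00 1.98618599e-03 1.13004120e+00] 1.0027826417096628 0.011
side 387.3047184186478 387.3047184186478 258.0673732191104 188.0543804562996 [[0.946, -0.325, -0.005], [-0.174, -0.495, -0.851], [0.274, 0.806, -0.525]] [-0.53919243  0.18576199  0.66467212] C [ 0.36008437 -0.61880631  0.50442345]
top 413.6488463747636 413.6488463747636 250.78713378561696 191.668183247281 [[0.014, -1.0, -0.013], [-0.988, -0.011, -0.153], [0.153, 0.015, -0.988]] [0.06357732 0.59629866 0.93890531] C [0.4447391  0.05591428 1.01992062]
```

View pics/side0.png

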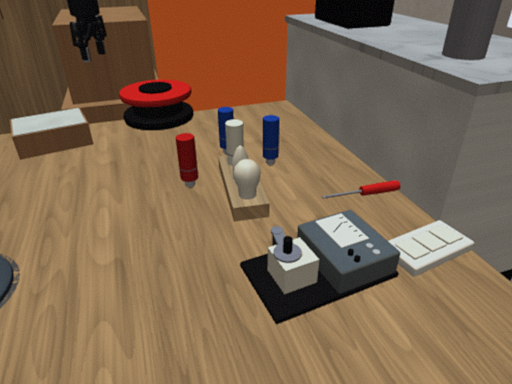

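View pics/top0.png

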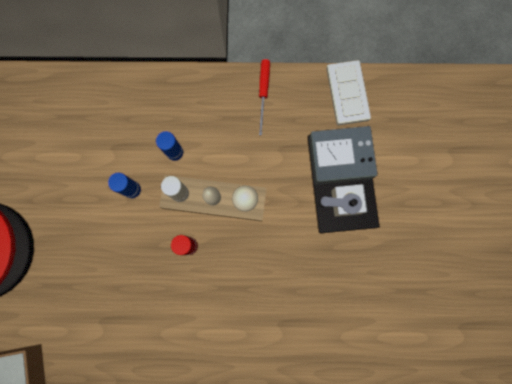

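```bash
cat > h.py <<'E'
import cv2,numpy as np
def ray(f,u,v):
    d=np.array([(u-f["cx"])/f["fx"],(v-f["cy"])/f["fy"],1.0]); return -f["R"].T@f["t"],f["R"].T@d
def onz(f,u,v,z):
    C,d=ray(f,u,v); return C+d*(z-C[2])/d[2]
def cloud(f):
    v,u=np.mgrid[:384,:512]; Z=f["range_z"]
    P=np.stack([(u-f["cx"])/f["fx"]*Z,(v-f["cy"])/f["fy"]*Z,Z],-1)
    W=(P-f["t"])@f["R"]; W[Z==0]=np.nan; return W
def proj(f,X):
    c=f["R"]@X+f["t"]; return c[0]/c[2]*f["fx"]+f["cx"],c[1]/c[2]*f["fy"]+f["cy"]
E
python3 - <<'E'
from plant import robot
from h import *
f=robot.grab_frame("top");s=robot.grab_frame("side")
np.savez("top.npz",**f);np.savez("side.npz",**s)
W=cloud(f);I=f["image"]
for n,(u,v) in dict(tube=(173,187),candle=(212,196),globe=(245,198),blue1=(167,141),blue2=(120,182),red=(181,244),knob=(353,202),block=(345,190),rack=(229,205),box=(345,150)).items():
    print(n,np.round(W[v,u],3),I[v,u])
# masks by height
def circ(z0,z1,u0,u1,v0,v1):
    m=np.zeros((384,512),np.uint8);m[v0:v1,u0:u1]=((W[...,2]>z0)&(W[...,2]<z1))[v0:v1,u0:u1]
    P=W[m>0];(c,r)=cv2.minEnclosingCircle(P[:,:2].astype(np.float32));return m.sum(),np.round(c,4),round(r,4),np.round(np.median(P,0),4)
print('tube',circ(.140,.152,155,195,170,210));print('globe',circ(.09,.13,225,265,180,215));print('candle',circ(.07,.13,198,225,180,210))
print('knob',circ(.095,.105,310,380,180,215))
a=cv2.resize(I[110:260,100:270],None,fx=4,fy=4,interpolation=cv2.INTER_CUBIC);cv2.imwrite("pics/a.png",a[:,:,::-1])
b=cv2.resize(I[115:240,300:390],None,fx=4.5,fy=4.5,interpolation=cv2.INTER_CUBIC);cv2.imwrite("pics/b.png",b[:,:,::-1])
c=cv2.resize(s["image"][90:225,160:300],None,fx=4,fy=4,interpolation=cv2.INTER_CUBIC);cv2.imwrite("pics/c.png",c[:,:,::-1])
E
```

```text
tube [0.588 0.237 0.146] [196 200 206]
candle [0.575 0.156 0.108] [148 141 120]
globe [0.57  0.083 0.117] [196 200 198]
blue1 [0.694 0.257 0.133] [ 36  80 161]
blue2 [0.6   0.355 0.135] [ 37  82 164]
red [0.467 0.217 0.134] [196  47  41]
knob [ 0.567 -0.159  0.097] [38 36 34]
block [ 0.6   -0.15   0.061] [196 200 203]
rack [0.565 0.123 0.03 ] [157 135 103]
box [ 0.696 -0.152  0.059] [195 200 206]
tube (np.uint64(308), array([0.5922, 0.2432]), 0.022, array([0.5927, 0.2426, 0.1438]))
globe (np.uint64(522), array([0.5744, 0.0847]), 0.0296, array([0.5713, 0.0846, 0.1112]))
candle (np.uint64(240), array([0.5834, 0.164 ]), 0.0202, array([0.579 , 0.1606, 0.0981]))
knob (np.uint64(38), array([ 0.5683, -0.1606]), 0.0079, array([ 0.5679, -0.161 ,  0.0981]))
```

View pics/a.png

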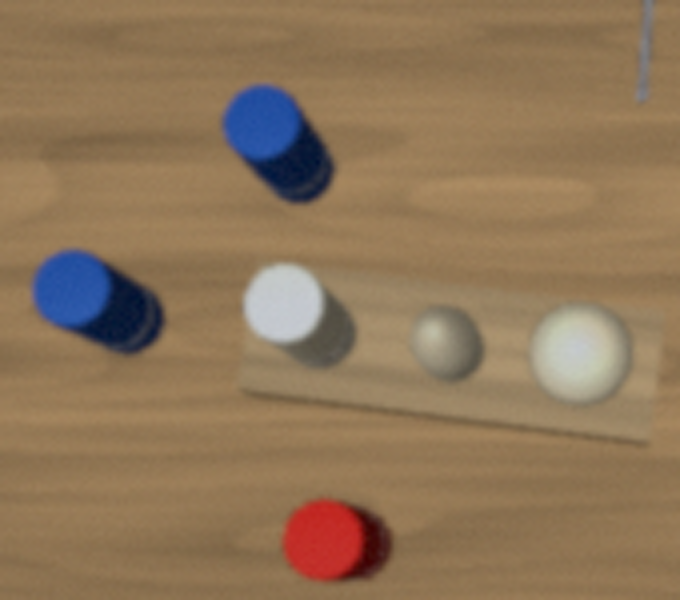

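View pics/b.png

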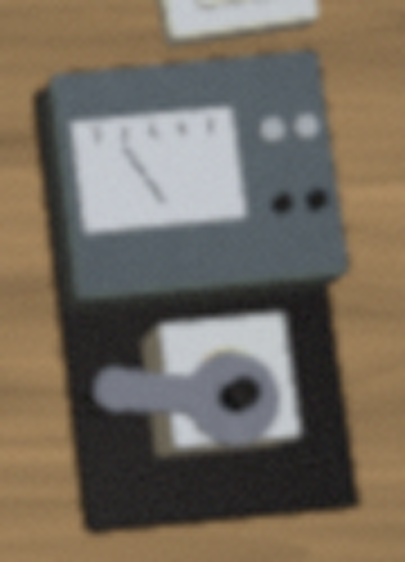

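View pics/c.png

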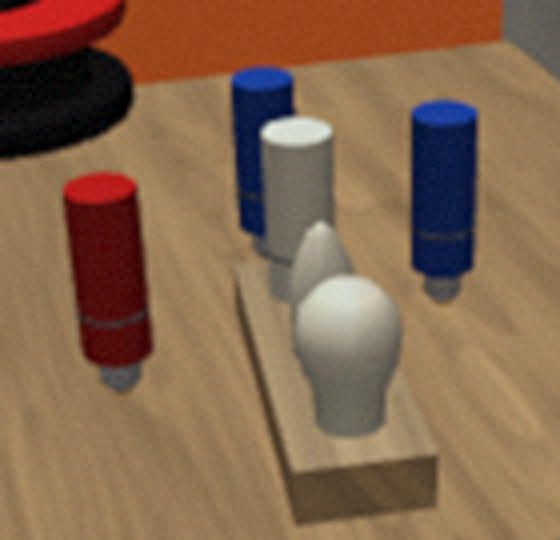

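Run:
```python
from h import *
f=dict(np.load("top.npz"));s=dict(np.load("side.npz"))
for n,F in(("top",f),("side",s)):
    W=cloud(F);I=F["image"].astype(int)
    X=W[...,0];Y=W[...,1];Z=W[...,2]
    def rect(m,zz):
        m=m.astype(np.uint8);k,l,st,_=cv2.connectedComponentsWithStats(m)
        if k<2:return None
        i=1+np.argmax(st[1:,4]);v,u=np.nonzero(l==i)
        P=np.array([onz(F,a,b,zz)[:2] for a,b in zip(u,v)],np.float32)
        r=cv2.minAreaRect(P*1000);return st[i].tolist(),np.round(r[0],1),np.round(r[1],1),round(r[2],2)
    reg=(X>.5)&(X<.8)&(Y>-.3)&(Y<-.03)
    print(n,'box',rect(reg&(Z>.052)&(Z<.068)&(X>.64),.061))
    mn=I.min(2)
    print(n,'block top',rect(reg&(Z>.056)&(Z<.069)&(mn>140)&(X<.66),.065))
    print(n,'plate+all',rect(reg&(Z>.006)&(Z<.07)&(I.max(2)<80),.012))
    print(n,'knob',rect(reg&(Z>.094)&(Z<.107),.1), 'shutter',rect(reg&(Z>.064)&(Z<.108)&(mn<140),.072))
    r2=(X>.5)&(X<.7)
    print(n,'tubetop',rect((X>.55)&(X<.65)&(Y>.2)&(Y<.29)&(Z>.141)&(Z<.155),.146))
    print(n,'rack',rect((X>.5)&(X<.66)&(Y>.0)&(Y<.3)&(Z>.026)&(Z<.042),.036))
```

```text
top box ([310, 126, 67, 48, 2781], array([ 691.9, -146.6]), array([117.4, 145.4]), 6.1)
top block top ([336, 185, 30, 27, 334], array([ 578.7, -160.2]), array([62.7, 64.4]), 5.45)
top plate+all ([308, 135, 71, 98, 2206], array([ 632. , -156.6]), array([246. , 152.8]), 6.21)
top knob ([350, 198, 8, 7, 38], array([ 567.8, -160.3]), array([13.8, 14.3]), 62.79) shutter ([321, 193, 41, 21, 489], array([ 573.7, -138.2]), array([90.8, 45.9]), 73.31)
top tubetop ([161, 176, 20, 20, 302], array([591.6, 242.3]), array([41.7, 40.9]), 2.29)
top rack ([159, 176, 107, 45, 2124], array([582.9, 164. ]), array([249.1,  80.5]), 83.43)
side box ([308, 210, 93, 66, 3213], array([ 688.2, -156.6]), array([119.1, 149. ]), 6.13)
side block top ([278, 238, 41, 33, 437], array([ 576.6, -163.1]), array([64.4, 62.9]), 6.21)
side plate+all ([240, 227, 160, 96, 4709], array([ 645.8, -135.6]), array([286. , 197.2]), 6.02)
side knob ([284, 236, 9, 8, 59], array([ 565.5, -165.8]), array([18.2, 13.1]), 67.78) shutter ([271, 227, 31, 36, 679], array([ 571.5, -142.8]), array([94. , 46.6]), 72.81)
side tubetop ([226, 120, 18, 8, 110], array([589.9, 232.1]), array([44.2, 41.8]), 70.38)
side rack ([219, 156, 51, 56, 1001], array([580.6, 152.7]), array([262.7,  81.4]), 83.23)
```

```bash
cat >> h.py <<'E'
yt=0.107; S=np.array([.5782,-.1615]); 
Rt=np.array([[np.cos(yt),-np.sin(yt)],[np.sin(yt),np.cos(yt)]])
piv=S+Rt@[0,.06]
def knob(th): return piv+Rt@(.06*np.array([-np.sin(th),-np.cos(th)]))
E
python3 - <<'E'
from plant import robot
from h import *
print(knob(.176),piv)
for off in (0,np.pi,-np.pi):
    for th in (.18,.9,1.6):
        k=knob(th);q=robot.inverse_kinematics([*k,.09],[np.pi,0,yt-th+off]);print(off,th,None if q is None else np.round(q,2))
for y in(-.115,np.pi-.115,-.115+np.pi/2,-.115-np.pi/2):
    q=robot.inverse_kinematics([.592,.243,.1],[np.pi,0,y]);print('tube',y,None if q is None else np.round(q,2))
    q=robot.inverse_kinematics([*S,.13],[np.pi,0,y]);print('sock',y,None if q is None else np.round(q,2))
E
```

```text
[ 0.56765553 -0.16170037] [ 0.57179224 -0.10184314]
0 0.18 [-0.23  0.56  0.59  1.9  -0.43  0.8   0.52]
0 0.9 [-0.36  0.55  0.74  2.01 -0.52  0.78 -0.11]
0 1.6 [-0.47  0.52  0.78  2.07 -0.54  0.76 -0.85]
3.141592653589793 0.18 [-0.53  0.79  1.11  1.92 -0.86  1.   -2.23]
3.141592653589793 0.9 [ 0.04  0.45  0.19  1.99 -0.12  0.71  2.65]
3.141592653589793 1.6 [-0.14  0.43  0.34  2.05 -0.22  0.69  1.98]
-3.141592653589793 0.18 [-0.53  0.79  1.11  1.92 -0.86  1.   -2.23]
-3.141592653589793 0.9 [ 0.04  0.45  0.19  1.99 -0.12  0.71  2.65]
-3.141592653589793 1.6 [-0.14  0.43  0.34  2.05 -0.22  0.69  1.98]
tube -0.115 [-0.67  0.57  0.3   1.76 -0.22  0.84 -0.38]
sock -0.115 [-0.26  0.53  0.63  1.85 -0.4   0.89  0.45]
tube 3.026592653589793 [-0.22  0.58 -0.32  1.74  0.23  0.86  2.38]
sock 3.026592653589793 [-0.53  0.73  1.11  1.87 -0.76  1.04 -2.36]
tube 1.4557963267948966 [-0.46  0.56  0.    1.75 -0.    0.83  1.  ]
sock 1.4557963267948966 [-0.14  0.5   0.46  1.85 -0.28  0.86  1.92]
tube -1.6857963267948965 [-0.86  0.62  0.58  1.78 -0.43  0.88 -1.77]
sock -1.6857963267948965 [-0.4   0.6   0.85  1.86 -0.56  0.94 -0.97]
```

Run:
```python
from plant import robot
from h import *
k=knob(.176)
robot.goto([*k,.20],[np.pi,0,yt-.176]); robot.grip(0.36)
f=robot.grab_frame("wrist");np.savez("w1.npz",**f);cv2.imwrite("pics/w1.png",f["image"][:,:,::-1])
s=robot.sense();print(s['t'],s['tcp_pos'],s['tcp_rot'],s['opening'],s['wrist_force'])
C=-f["R"].T@f["t"];print(C,f["fx"],f["cx"],f["cy"])
def pf(X):
    c=f["R"]@X+f["t"];r=np.hypot(c[0],c[1]);a=np.arctan2(r,c[2]);return f["cx"]+f["fx"]*a*c[0]/r,f["cy"]+f["fy"]*a*c[1]/r
print('knob',pf(np.array([*k,.1])),'piv',pf(np.array([*piv,.07])))
for d in((-.032,-.032),(-.032,.032),(.032,-.032),(.032,.032)):print(pf(np.array([*(S+Rt@d),.065])))
```

```text
3.7083 [ 0.56760854 -0.16176219  0.20000868] [-3.14159221e+00  3.06432319e-05 -6.91173644e-02] 0.3566716800948939 [ 0.71430798 -0.04515465 -0.36938691]
[ 0.57209047 -0.09801723  0.3316393 ] 297.3186396354542 256.93361961734263 189.8120542784442
knob (np.float64(257.2308801689303), np.float64(191.9377551241305)) piv (np.float64(257.257678266823), np.float64(116.34489053495545))
(np.float64(241.14094576105933), np.float64(218.64710301158576))
(np.float64(227.8876306560491), np.float64(153.09764675383633))
(np.float64(307.1587872176142), np.float64(207.43459480714557))
(np.float64(297.5984653505615), np.float64(140.97953349803146))
```

View pics/w1.png

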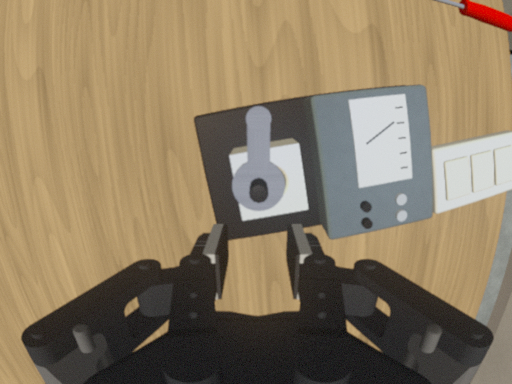

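Run:
```python
from plant import robot
from h import *
k=knob(.176)
print(robot.move_straight([*k,.091],vel=.1,contact_N=6))
s=robot.sense();print(s['t'],s['tcp_pos'],s['wrist_force'])
for th in np.linspace(.35,1.75,8):
    robot.move_straight([*knob(th),.091],vel=.08,attitude=[np.pi,0,yt-th])
    s=robot.sense();print(round(s['t'],2),round(th,2),np.round(s['wrist_force'],2))
th=1.68
robot.move_straight([*knob(th),.091],vel=.08,attitude=[np.pi,0,yt-th])
robot.move_straight([*knob(th),.22],vel=.2)
for n in("top","side"):
    f=robot.grab_frame(n);cv2.imwrite(f"pics/{n}1.png",f["image"][:,:,::-1])
f=robot.grab_frame("wrist");np.savez("w2.npz",**f);cv2.imwrite("pics/w2.png",f["image"][:,:,::-1])
print(robot.sense()['t'])
```

```text
False
4.95 [ 0.56817598 -0.16192965  0.09168079] [0.50761297 0.49660557 1.53262805]
5.28 0.35 [-0.15  0.66 -0.06]
5.62 0.55 [0.59 0.87 0.3 ]
5.97 0.75 [-0.24 -0.07 -0.08]
6.33 0.95 [0.26 0.15 0.29]
6.67 1.15 [-0.23 -0.1  -0.03]
7.03 1.35 [0.01 0.53 0.7 ]
7.38 1.55 [ 0.15  0.24 -0.39]
7.72 1.75 [-0.6  -0.47 -0.31]
8.9167
```

View pics/w2.png

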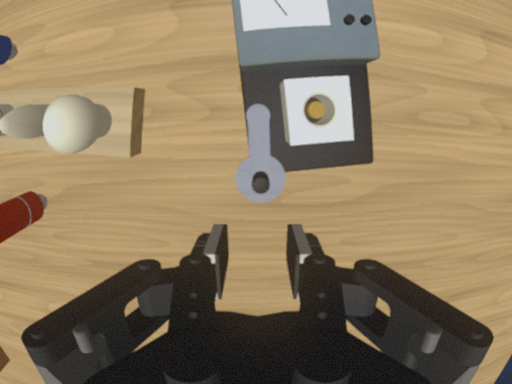

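View pics/side1.png

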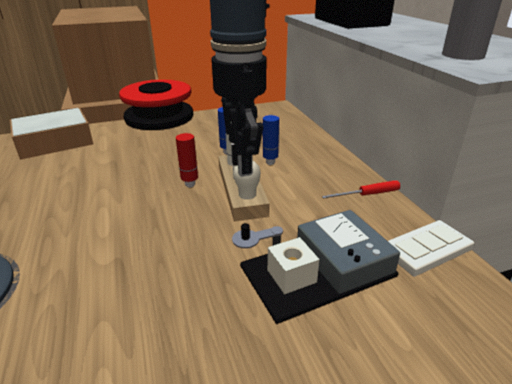

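Run:
```python
from h import *
from plant import robot
top=robot.grab_frame("top");side=robot.grab_frame("side");w=dict(np.load("w2.npz"))
cv2.imwrite("pics/top2.png",top["image"][:,:,::-1])
def wr(f,u,v,z):
    a,b=(u-f["cx"]),(v-f["cy"]);r=np.hypot(a,b);th=r/f["fx"];d=np.array([np.sin(th)*a/r,np.sin(th)*b/r,np.cos(th)])
    C=-f["R"].T@f["t"];d=f["R"].T@d;return C+d*(z-C[2])/d[2]
for n,F,fn,(u0,u1,v0,v1) in(("wrist",w,wr,(275,360,65,155)),("top",top,onz,(325,372,180,220)),("side",side,onz,(265,322,235,275))):
    I=F["image"][v0:v1,u0:u1]
    thr={"wrist":185,"top":165,"side":165}[n]
    m=(I.min(2)>thr).astype(np.uint8)
    k,l,st,_=cv2.connectedComponentsWithStats(m);i=1+np.argmax(st[1:,4])
    cs,h=cv2.findContours((l==i).astype(np.uint8),cv2.RETR_CCOMP,cv2.CHAIN_APPROX_NONE)
    for c,hh in zip(cs,h[0]):
        if len(c)<12: continue
        P=np.array([fn(F,p[0][0]+u0,p[0][1]+v0,.065)[:2] for p in c],np.float32)*1000
        if hh[3]<0: print(n,'outer',cv2.minAreaRect(P))
        else: print(n,'hole',cv2.fitEllipse(P))
s=robot.sense();print(s['t'])
```

```text
wrist outer ((578.859130859375, -163.03829956054688), (63.64680480957031, 63.840415954589844), 6.2427144050598145)
wrist hole ((578.7822265625, -162.53021240234375), (33.34035873413086, 33.52927780151367), 93.85016632080078)
top outer ((593.0364379882812, -134.6901397705078), (13.956345558166504, 26.267759323120117), 88.978271484375)
side outer ((576.49951171875, -162.14901733398438), (63.731563568115234, 64.52687072753906), 6.226723670959473)
side hole ((575.6400146484375, -163.29318237304688), (32.886878967285156, 34.00638961791992), 25.375240325927734)
9.0167
```

```bash
cat >> h.py <<'E'
def wr(f,u,v,z):
    a,b=(u-f["cx"]),(v-f["cy"]);r=np.hypot(a,b);th=r/f["fx"];d=np.array([np.sin(th)*a/r,np.sin(th)*b/r,np.cos(th)])
    C=-f["R"].T@f["t"];d=f["R"].T@d;return C+d*(z-C[2])/d[2]
E
python3 - <<'E'
from plant import robot
from h import *
s=robot.sense();p=s['tcp_pos']
robot.goto([.592,.243,.24],[np.pi,0,-.115]);robot.grip(1.0)
f=robot.grab_frame("wrist");np.savez("w3.npz",**f);cv2.imwrite("pics/w3.png",f["image"][:,:,::-1])
s=robot.sense();print(s['t'],s['tcp_pos'],s['tcp_rot'],s['opening'])
I=f["image"];m=((I.min(2)>150)).astype(np.uint8)
k,l,st,c=cv2.connectedComponentsWithStats(m)
for i in range(1,k):
    if st[i,4]>150: 
        cs,_=cv2.findContours((l==i).astype(np.uint8),cv2.RETR_EXTERNAL,cv2.CHAIN_APPROX_NONE)
        P=np.array([wr(f,q[0][0],q[0][1],.146)[:2] for q in cs[0]],np.float32)*1000
        print(st[i],c[i],cv2.fitEllipse(P))
E
```

```text
10.975 [0.59198297 0.24299951 0.23998837] [ 3.14158701e+00  4.38500039e-05 -1.15004426e-01] 1.0017632464163813
[ 232  170   54   51 2173] [258.53336401 194.92590888] ((592.954345703125, 241.5702667236328), (41.63136672973633, 41.892398834228516), 52.507843017578125)
[248 248  16  22 231] [255.74458874 259.85714286] ((584.0610961914062, 184.8415069580078), (11.701662063598633, 19.841665267944336), 4.243875503540039)
[238 302  37  14 333] [255.94894895 308.6006006 ] ((578.2808837890625, 132.0264434814453), (14.729012489318848, 31.02893829345703), 83.30669403076172)
[397 349  37  25 521] [417.27831094 361.27831094] ((766.98828125, 2.127654552459717), (31.995237350463867, 71.2550048828125), 44.19692611694336)
```

View pics/w3.png

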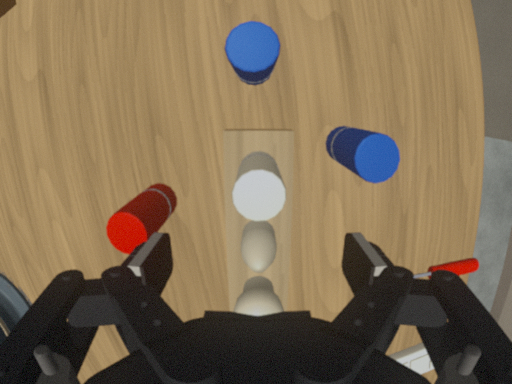

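Run:
```python
from plant import robot
from h import *
x,y=.5925,.2424
print(robot.move_straight([x,y,.098],vel=.12,contact_N=8)); s=robot.sense();print(s['t'],s['tcp_pos'],s['wrist_force'])
robot.grip(0.0,60)
s=robot.sense();print(s['t'],s['tcp_pos'],s['wrist_force'],s['torque'],s['opening'])
robot.move_straight([x,y,.108],vel=.05);s=robot.sense();print(s['wrist_force'],s['opening'])
robot.move_straight([x,y,.20],vel=.12);robot.sleep(.2)
s=robot.sense();print(s['t'],s['tcp_pos'],s['wrist_force'],s['torque'],s['opening'])
f=robot.grab_frame("side");cv2.imwrite("pics/side3.png",f["image"][:,:,::-1])
c=cv2.resize(f["image"][60:225,160:300],None,fx=3.5,fy=3.5,interpolation=cv2.INTER_CUBIC);cv2.imwrite("pics/side3c.png",c[:,:,::-1])
f=robot.grab_frame("wrist");cv2.imwrite("pics/w4.png",f["image"][:,:,::-1])
```

```text
False
12.3083 [0.59312084 0.24251694 0.0988754 ] [ 0.1492433  -0.44280359 -0.23993031]
12.7833 [0.59284265 0.24252314 0.09858597] [-0.99202642  0.220996    3.98442765] [0.0038886  0.24113225 0.01158767] 0.5033276401482701
[-0.07460322  0.00919651 -1.11769054] 0.5018031176654324
14.25 [0.59209177 0.24228717 0.19914778] [ 0.07797609  0.01909589 -0.24843862] [ 0.00966142 -0.06744311 -0.00288175] 0.5017709757159114
```

View pics/side3c.png

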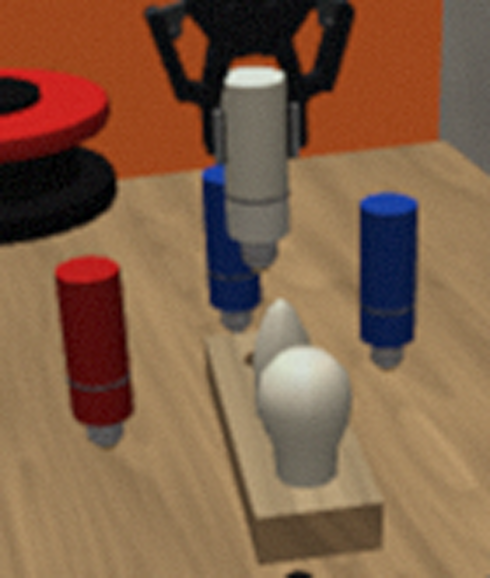

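View pics/w4.png

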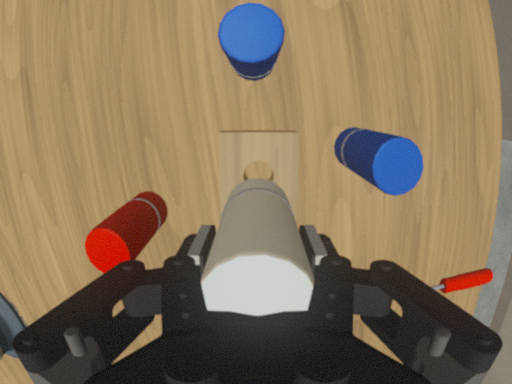

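Run:
```python
from plant import robot
from h import *
robot.move_straight([.5925,.2424,.26],vel=.15)
robot.move_straight([.578,-.1622,.26],vel=.2)
robot.move_straight([.578,-.1622,.185],vel=.15);robot.sleep(.3)
s=robot.sense();print(s['t'],s['tcp_pos'],s['tcp_rot'],s['wrist_force'],s['torque'],s['opening'])
for n in("side","top","wrist"):
    f=robot.grab_frame(n);np.savez(f"{n}4.npz",**f)
    I=f["image"]
    if n=="side": I=cv2.resize(I[120:300,200:400],None,fx=4,fy=3.3333,interpolation=cv2.INTER_CUBIC);
    cv2.imwrite(f"pics/{n}4.png",I[:,:,::-1])
f=dict(np.load("side4.npz"))
for z in (.305-.01,.26,.185+.048,.123,.095): print(z,proj(f,np.array([.578,-.1622,z])))
```

```text
18.025 [ 0.57838921 -0.16233292  0.18575907] [-3.14152659e+00 -1.41047420e-03 -1.14901970e-01] [-0.44929505  0.13329931 -1.31864931] [-0.02625269 -0.0588866  -0.02028778] 0.5037720901479613
0.295 (np.float64(300.3741324710382), np.float64(126.21393093030639))
0.26 (np.float64(299.0931269055936), np.float64(149.00961037166644))
0.23299999999999998 (np.float64(298.16133145758846), np.float64(165.59104523082743))
0.123 (np.float64(294.7999213860532), np.float64(225.4078239620604))
0.095 (np.float64(294.0407459078913), np.float64(238.91746147398862))
```

View pics/side4.png

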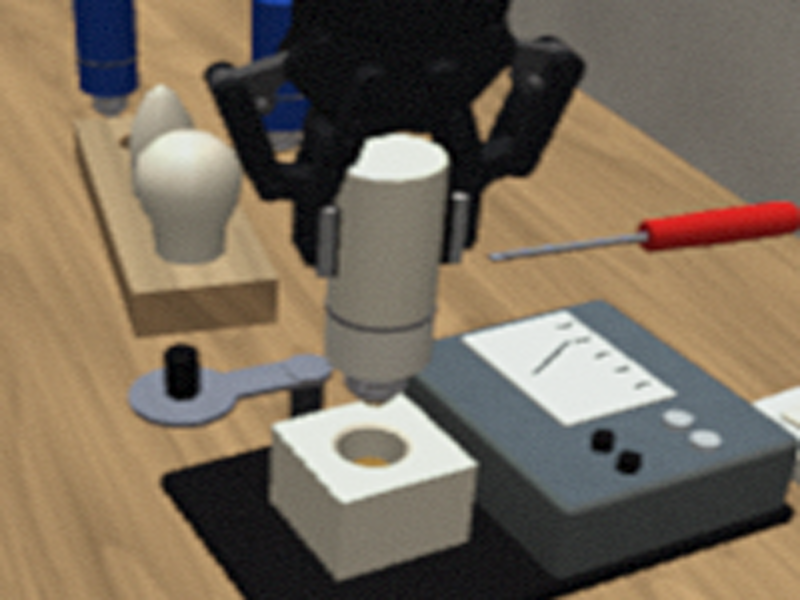

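View pics/wrist4.png

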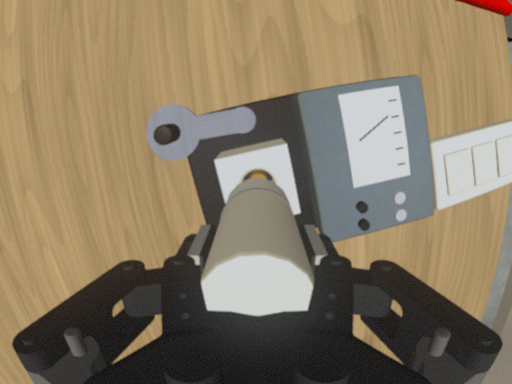

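View pics/top4.png

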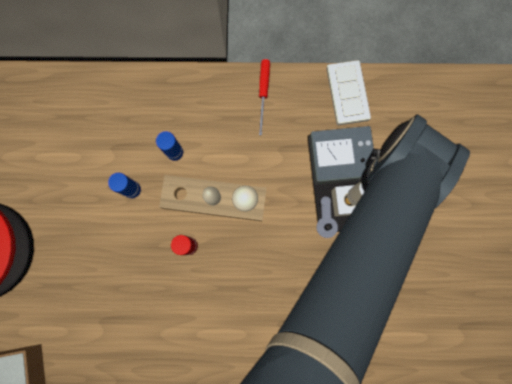

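Run:
```python
from h import *
f=dict(np.load("wrist4.npz"))
def pf(X):
    c=f["R"]@X+f["t"];r=np.hypot(c[0],c[1]);a=np.arctan2(r,c[2]);return np.round((f["cx"]+f["fx"]*a*c[0]/r,f["cy"]+f["fy"]*a*c[1]/r),1)
A=np.array([.5784,-.1623]);d=np.array([np.sin(.115),np.cos(.115)])
print(-f["R"].T@f["t"])
for z in(.1232,.2332):print(z,'near edge +y',pf(np.array([*(A+.022*d),z])),'side',pf(np.array([*(A+.022*np.array([d[1],-d[0]])),z])),pf(np.array([*(A-.022*np.array([d[1],-d[0]])),z])))
print('cap edge',pf(np.array([*(A+.013*d),.1052])), 'hole centre',pf(np.array([.578,-.1622,.065])), 'hole +edge',pf(np.array([*(np.array([.578,-.1622])+.0155*d),.065])))
I=cv2.resize(f["image"][140:320,190:330],None,fx=4,fy=3.3,interpolation=cv2.INTER_CUBIC);cv2.imwrite("pics/w4c.png",I[:,:,::-1])
```

```text
[ 0.58551942 -0.09880278  0.3170724 ]
0.1232 near edge +y [257.4 175.3] side [289.3 206.6] [225.4 206.6]
0.2332 near edge +y [257.7 249.7] side [320.3 303.9] [194.9 303.9]
cap edge [257.3 182.1] hole centre [256.8 185.8] hole +edge [256.8 168.3]
```

View pics/w4c.png

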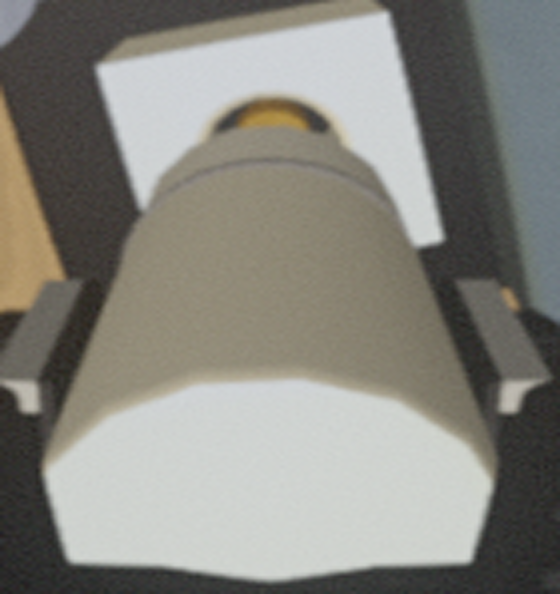

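Run:
```python
from plant import robot
from h import *
x,y=.5786,-.1623
robot.move_straight([x,y,.170],vel=.1);robot.sleep(.2)
s=robot.sense();F0=s['wrist_force'];print(s['tcp_pos'],F0)
print(robot.move_straight([x,y,.143],vel=.04,contact_N=4));robot.sleep(.2)
s=robot.sense();print(s['t'],s['tcp_pos'],s['wrist_force']-F0,s['torque'])
for n in("side","wrist"):
    f=robot.grab_frame(n);I=f["image"]
    I=cv2.resize(I[150:300,220:360],None,fx=4,fy=4) if n=="side" else I
    cv2.imwrite(f"pics/{n}5.png",I[:,:,::-1])
```

```text
[ 0.57878151 -0.16245992  0.17031319] [ 0.15475694  0.00156912 -0.04307802]
False
19.7 [ 0.57875795 -0.16233898  0.14325975] [-0.04217149  0.03822982 -0.05058486] [ 0.03046072 -0.01179602 -0.00456093]
```

View pics/side5.png

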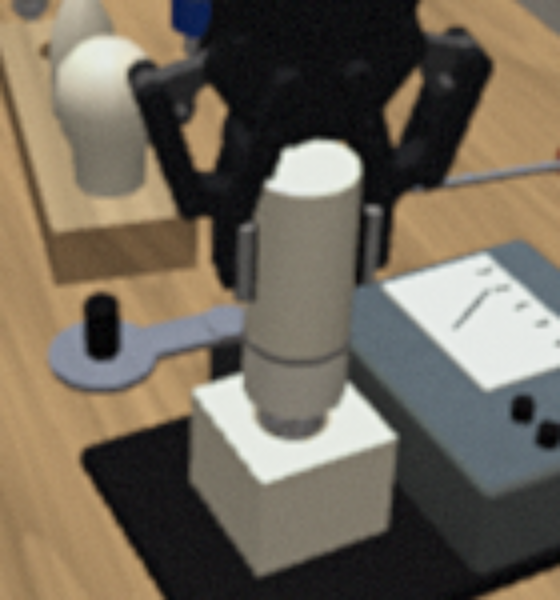

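Run:
```python
from plant import robot
from h import *
x,y=.5786,-.1623
robot.grip(0.0,80);robot.sleep(.2)
F0=robot.sense()['wrist_force'];z=.1425
while z>.1295:
    z-=.0015; robot.move_straight([x,y,z],vel=.02);robot.sleep(.1)
    s=robot.sense();F=s['wrist_force']-F0;print(round(s['t'],2),round(z,4),np.round(s['tcp_pos'],4),np.round(F,2),np.round(s['torque'],2),round(s['opening'],3))
    if F[2]>13 or np.hypot(*F[:2])>6:break
```

```text
20.57 0.141 [ 0.5786 -0.1623  0.1409] [0.82 0.72 0.25] [-0.05 -0.02 -0.04] 0.502
20.92 0.1395 [ 0.5788 -0.1625  0.1396] [ 0.21 -2.02  1.14] [-0.01 -0.12  0.01] 0.504
21.27 0.138 [ 0.5788 -0.1625  0.1384] [-0.69 -0.96  3.43] [ 0.02  0.1  -0.02] 0.502
21.62 0.1365 [ 0.5788 -0.1624  0.1367] [-0.63 -0.44  4.55] [-0.01  0.07  0.  ] 0.499
21.97 0.135 [ 0.5788 -0.1624  0.1352] [-0.45 -1.05  5.91] [-0.01  0.03 -0.03] 0.503
22.32 0.1335 [ 0.5788 -0.1624  0.1338] [-0.28 -1.11  6.57] [ 0.03  0.14 -0.03] 0.503
22.67 0.132 [ 0.5788 -0.1625  0.1324] [-0.77 -1.71  8.45] [ 0.03  0.18 -0.06] 0.496
23.02 0.1305 [ 0.5788 -0.1625  0.1311] [-0.76 -0.01  7.73] [0.07 0.22 0.02] 0.503
23.37 0.129 [ 0.5788 -0.1625  0.1297] [-2.08 -0.26  8.74] [0.1  0.28 0.01] 0.499
```

Run:
```python
from plant import robot
from h import *
x,y=.5786,-.1623
def rd():
    a=[];
    for _ in range(6): robot.sleep(.03);s=robot.sense();a.append(np.r_[s['tcp_pos'],s['wrist_force'],s['torque']])
    return np.mean(a,0),s
z=.129
while z>.1215:
    z-=.0006; robot.move_straight([x,y,z],vel=.02)
    a,s=rd();print(round(s['t'],2),round(z,4),np.round(a[:3],4),np.round(a[3:6],2),np.round(a[6:],2))
    if a[5]>15 or np.hypot(*a[3:5])>6:break
f=robot.grab_frame("side");np.savez("side6.npz",**f);I=f["image"]
I=cv2.resize(I[150:300,220:360],None,fx=4,fy=4,interpolation=cv2.INTER_CUBIC);cv2.imwrite("pics/side6.png",I[:,:,::-1])
f=robot.grab_frame("wrist");np.savez("w6.npz",**f);cv2.imwrite("pics/w6.png",f["image"][:,:,::-1])
```

```text
23.82 0.1284 [ 0.5788 -0.1625  0.1291] [-0.83  0.48  8.64] [ 0.12  0.32 -0.01]
24.27 0.1278 [ 0.5788 -0.1625  0.1285] [-1.51  0.41  8.48] [ 0.13  0.35 -0.01]
24.72 0.1272 [ 0.5788 -0.1625  0.128 ] [-1.36  0.65  8.6 ] [ 0.12  0.36 -0.01]
25.17 0.1266 [ 0.5788 -0.1625  0.1276] [-1.52  0.58 10.41] [ 0.16  0.53 -0.02]
25.62 0.126 [ 0.5788 -0.1626  0.1276] [-2.92  1.25 14.1 ] [ 0.24  0.88 -0.04]
26.07 0.1254 [ 0.5789 -0.1626  0.1276] [-3.76  1.89 18.53] [ 0.43  1.17 -0.06]
```

View pics/side6.png

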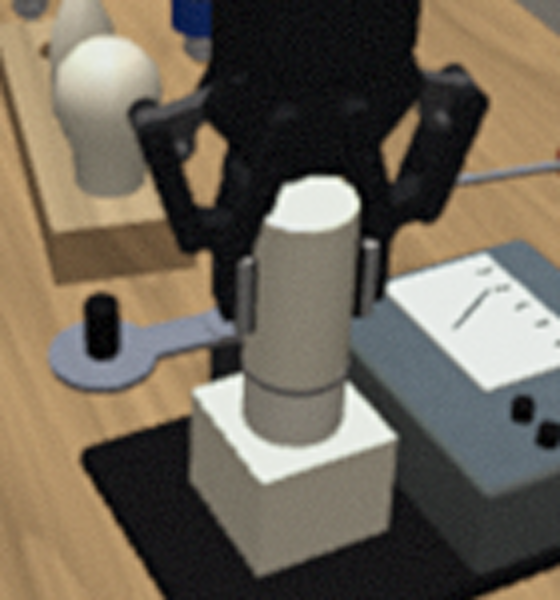

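View pics/w6.png

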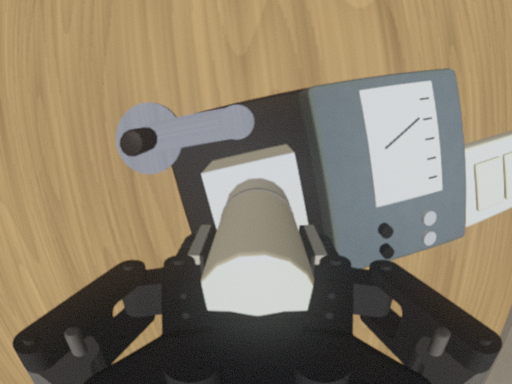

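Run:
```python
from plant import robot
from h import *
s=robot.sense();print(s['t'],s['tcp_rot'],s['tcp_pos'],s['wrist_force'])
f=dict(np.load("side6.npz"));A=np.array([.5788,-.1625])
C=-f["R"].T@f["t"]
def edges(tilt=0):
    out=[]
    for z in np.linspace(.07,.17,11):
        v=C[:2]-A;v/=np.linalg.norm(v);n=np.array([-v[1],v[0]])
        e=[proj(f,np.array([*(A+sg*.022*n),z])) for sg in(1,-1)];out.append([e[0][1],min(e[0][0],e[1][0]),max(e[0][0],e[1][0])])
    return np.array(out)
E=edges();G=cv2.GaussianBlur(f["image"],(3,3),0).astype(float).sum(2)
for r,l,rr in E:
    r0=int(round(r));row=G[r0];g=np.abs(np.gradient(row))
    def pk(c):
        a=int(round(c));w=np.arange(a-6,a+7);k=w[np.argmax(g[w])];ww=np.arange(k-2,k+3);return (ww*g[ww]).sum()/g[ww].sum()
    print(r0,'pred',round(l,1),round(rr,1),'obs',round(pk(l),1),round(pk(rr),1))
```

```text
26.1667 [-3.14024456e+00 -7.63694002e-04 -1.15151434e-01] [ 0.57887603 -0.16261674  0.12756   ] [-3.19746236  1.6978553  19.3018486 ]
251 pred 280.9 307.0 obs 280.0 312.2
247 pred 281.1 307.3 obs 280.3 309.0
242 pred 281.2 307.7 obs 279.2 306.1
237 pred 281.4 308.1 obs 280.2 306.0
233 pred 281.5 308.5 obs 277.7 304.7
228 pred 281.7 308.9 obs 278.8 307.1
223 pred 281.9 309.3 obs 278.9 315.7
218 pred 282.1 309.7 obs 278.8 308.1
213 pred 282.2 310.1 obs 282.7 308.1
207 pred 282.4 310.5 obs 285.0 309.1
202 pred 282.6 310.9 obs 287.8 309.2
```

Run:
```python
from plant import robot
from h import *
for _ in range(4):
    robot.sleep(.4);s=robot.sense();print(round(s['t'],2),np.round(s['tcp_pos'],4),np.round(s['wrist_force'],2),round(s['opening'],3))
f=robot.grab_frame("top");W=cloud(f)
for n,(u,v) in dict(candle=(212,196),globe=(245,198),disc=(322,230)).items(): print(n,np.round(W[v,u],3))
```

```text
26.57 [ 0.5788 -0.1626  0.1275] [-3.39  1.76 18.13] 0.499
26.97 [ 0.5789 -0.1626  0.1275] [-3.53  1.68 18.36] 0.501
27.37 [ 0.5789 -0.1627  0.1276] [-3.21  2.61 18.84] 0.503
27.77 [ 0.5789 -0.1626  0.1276] [-3.33  2.51 16.99] 0.502
candle [0.575 0.156 0.111]
globe [0.57  0.083 0.117]
disc [ 0.505 -0.093  0.07 ]
```

Steady at about 18 N against the hard stop, with the bystander lamps unmoved and the shutter open. I'm handing the job in.

Run:
```python
from plant import robot
robot.close_job()
```

```text
the job is handed in; nothing more can be done
```

The tube lamp is in the tester's socket and was still gripped and pressed home when I handed the job in, at about 28 s of the 64 s allowed. I swung the shutter open by its knob to about 1.68 rad, took the white tube lamp from the rack's +y hole and lowered it cap first into the socket.

**Last checks**
- **Seating:** The spring force rose from first touch to about 8.6 N. The tool then stopped moving at z = 0.1276 m, within about a millimetre of the expected home height, while the force went on rising. That hard stop is the shoulder on the rim.
- **Hold:** The push stayed at 17–19 N for over 1.5 s, and the gripper opening did not change, so the lamp was not slipping.
- **Squareness:** In the side view the lamp's edge was vertical to within about half a degree. In the other plane I only checked it before insertion, and it was upright there too.
- **Other objects:** The globe and candle lamps are still standing where they were in the rack. I did not touch the red and blue look-alikes.

**What disagreed slightly**
- **Side force:** A sideways force of about 3–4 N and some moment remained at the stop, so the rim may be bearing a little harder on its -x side. I left it because lateral nudging could have disturbed the seat.
- **Camera readings:** The camera views differed by 1–2 mm on the socket's position, within the stated calibration.

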